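# Tip the walnuts out of the dipper and stand it on the mat

### The arm

A 6-joint arm with a two-finger parallel gripper is mounted at the origin on the work surface. World frame = base frame: x ahead of the robot, y to its left, z up, the work surface at z = 0. Lengths are in m, angles in rad, forces in N, time in s.
With the tool pointing down it reaches from about 0.35 to 0.875 m from the base axis. Payload 4.2 kg.
Tool frame: the origin (TCP) lies on the centre line of the jaws, within the pads' length; the fingertips stand 11 mm ahead of it and the grasp point (between the pads) lies 8 mm behind it (bot.finger_overhang is the distance from the TCP to the fingertips, in m); z points along the fingers, y is the line along which they close (so a half turn about z gives the same grasp; the last joint's range is limited). The gripper opens to 85 mm and grips with 20 to 120 N. Pads are 22 mm wide; open, the fingers measure 114 mm over their backs; the gripper's body (76 mm by 85 mm) begins 54 mm behind the grasp point. The pads swing forward as they close: fully open they stand 13 mm farther back than shut.
Start: joints at [-1.089, 0.385, 0.008, 0, -1.194, -0.259], TCP at [0.138, -0.61, 0.242] pointing down, gripper open.
Joint ranges: [-3.14, 3.14], [-1.21, 2.06], [-1.07, 1.41], [-3.16, 2.05], [-2.99, -0.16], [-3.1, 3.1]. Speed limits (rad/s): [2.79, 2.79, 3.14, 3.14, 3.14, 3.14].

### API

Orientations are given as a unit quaternion [x, y, z, w].
In Python, from bench import bot gives the robot as it stands. The module is installed in compiled form; this text tells all that it offers.
- The arm moves only by the tool step_arm, never from a script. Its arguments are lists of equal length, an entry for each row: "xyz": the shift along the world's x, y, z in units of 400 mm (1.0 is 400 mm), a list of three; "twist": the turn, a rotation vector about the world's x, y, z in units of 90 degrees (1.0 is 90 degrees), a list of three; "fingers": the opening, from -1 (shut) to 1 (fully open). A call has 1 to 20 rows; each row shifts and turns the commanded pose from where the row before left it; what a row does not reach is not made up. A row lasts 1/12 s, in which the tool goes at most 41.7 mm and 7.16 degrees, less where a joint would pass 70% of its speed; a pose out of reach is approached as far as the arm can. A call with a number of a shift or a turn outside -1 to 1 is refused whole. A call with a gripper value outside its range is refused whole. The fingers move at their own pace and stop on an object; the grip force is fixed at half the most. Time passes only in rows, so rows that do not move let the fingers close. It gives the time, the measured TCP pose, the force, the opening and the grip force at its end, in the units of the state.
- bot.get_obs(): the state, without advancing time (a new reading comes with each control period).
- bot.camera(name): name is "scene" or "top"; returns the picture (480x640x3 uint8, red, green, blue); there is no depth.
- bot.camera_model(name): a dict with "camera_matrix" (3x3 intrinsics, pixels), "view" (4x4, takes a point from world to camera coordinates). Camera axes: x right, y down, z forward; pixel columns grow to the right and rows downward; lengths in m; the calibration is good to about 2 mm. A picture is of the moment at which its call begins. camera_model takes no time and is no camera call.
- bot.hand_in(): hands the job in; it is judged then, once.
The state is a dict: "t": time; "joints": joint angles; "joint_vel": joint speeds; "tau": joint torques, N m; "tcp_pos": TCP position; "tcp_rot": TCP orientation; "wrist_force": force on the tool from outside, world axes, zero at the start; "wrist_torque": the same for the moment, N m; "grip_width": finger opening in m; "grip_force": force on a finger pad.
Only numpy, scipy, OpenCV 4.12 (cv2) and the standard library are available. Lean on these libraries where they do the work, as an engineer would, in place of code of your own. Each camera call takes 0.05 s, during which the arm holds its last target. There are 200 camera calls.

### The job

Take the aluminium dipper out from under the wire shelf by its purple handle, tip all four walnuts out of it into the white bowl, and then gently set the empty dipper down upright on the grey mat tile with its whole foot on the tile, and let go. Leave the bowl where it stands, and leave the nested cups and the shoe brush alone.

Things in the scene. Friction and masses are not known exactly. Their poses are not given: they have to be found in the camera images.
- rack: Fixed galvanised riser rack, 300 wide (its y), 200 deep (its x), 250 mm high; 14 mm corner posts at x +-100, y +-150 mm; wire shelf of 6 mm rods along y, 243 mm above the table, over the whole depth. Open front faces its -x. A purple scoop is clipped outside its +y side, out to y = 200 mm. Origin: on the table under its centre, z up.
- pot: Loose aluminium dipper pot, 0.16 kg, standing under the rack's shelf. Round, open at the top, 85 mm high, outer radius 45 mm at the foot flaring straight to 66 mm at the rim, wall 3 mm, floor 4 mm. A purple handle leaves its -x side, rising outward at 45 degrees to a free end at (-140, 0, 145) mm. Origin: centre of the foot's underside; z along the pot's axis to the mouth.
- pot_grip (a point): Good grip on the pot's purple handle, at (-114, 0, 119) mm in the pot's frame, axes as the pot's. The handle is a straight flat-sided bar along (-0.707, 0, 0.707), 14 mm thick along y (pinch it along y), 26 mm deep, 114 mm long.
- walnut1: Round brown walnut, 31 mm diameter, 13 g, one of four lying in the pot. Origin: its centre.
- walnut2: Round brown walnut, 31 mm diameter, 13 g, one of four lying in the pot. Origin: its centre.
- walnut3: Round brown walnut, 31 mm diameter, 13 g, one of four lying in the pot. Origin: its centre.
- walnut4: Round brown walnut, 31 mm diameter, 13 g, one of four lying in the pot. Origin: its centre.
- bowl: Loose white ceramic bowl, rim radius 100 mm, 65 mm high, 0.6 kg. Origin: centre of its underside, z up.
- mat: Fixed dark grey mat tile, 160 x 160 x 6 mm, flat on the table. Origin: centre of its underside; x and y along its edges.
- cups: Bystander: two nested aluminium cups, radius 38, 102 mm high. Origin: centre of the underside.
- brush: Bystander: shoe brush with wooden back, 50 x 150 x 42 mm (long along its y). Origin: centre of the underside.

How it is judged:
By the outcome, as a careful person would: the job done as asked, in the order asked, and still so for the second after the job is handed in, with the robot touching nothing.
It also fails if it takes over 67 s, if anything falls off the work surface, if the arm or the gripper's body presses on something with over 40 N, if the wrist force passes 120 N, or if a joint passes its speed limit or range.

## Working session

There is one attempt and no reset: what is moved stays moved. The work goes in short steps, Python scripts to look and compute and a tool call to move; the robot and the scene stay as the last step left them, time stands still between calls to the robot, and variables do not carry over. Pictures are saved under pics/ and viewed, at most 10 in all, crops included, and the job is handed in when it is done.

Besides the shell and the picture viewer there is one more tool, called after ">>>" by a JSON object that holds its "fn" and its "kwargs". step_arm: Moves the arm, as the interface text tells. Shifts and turns lie within -1 to 1; 1 stands for 400 mm of shift or 90 degrees of turn. Its arguments: {"type":"object","properties":{"xyz":{"type":"array","items":{"type":"array","items":{"type":"number"}}},"twist":{"type":"array","items":{"type":"array","items":{"type":"number"}}},"fingers":{"type":"array","items":{"type":"number"}}},"required":["xyz","twist","fingers"]}

```bash
mkdir -p pics; python3 - <<'E'
from bench import bot
import cv2,numpy as np
np.set_printoptions(precision=4,suppress=True)
for n in("scene","top"):
    cv2.imwrite(f"pics/{n}0.png",bot.camera(n)[:,:,::-1])
    m=bot.camera_model(n);print(n,m["camera_matrix"],m["view"])
print(bot.get_obs())
E
```

```text
scene [[538.6016   0.     324.5871]
 [  0.     538.6016 234.262 ]
 [  0.       0.       1.    ]] [[ 0.4059  0.9139  0.0047 -0.1569]
 [ 0.4913 -0.2139 -0.8443 -0.2502]
 [-0.7706  0.345  -0.5358  1.9445]
 [ 0.      0.      0.      1.    ]]
top [[493.5542   0.     321.9489]
 [  0.     493.5542 240.9586]
 [  0.       0.       1.    ]] [[-0.0012 -0.9998 -0.02   -0.1096]
 [-0.9964  0.0029 -0.0848  0.6158]
 [ 0.0849  0.0199 -0.9962  1.0456]
 [ 0.      0.      0.      1.    ]]
{'t': 0.1, 'joints': array([-1.0895,  0.3855,  0.0068, -0.0004, -1.194 , -0.2586]), 'joint_vel': array([ 0.0007, -0.0024,  0.0037,  0.0013,  0.0002, -0.0004]), 'tau': array([ -0.    , -39.3321,  18.8931,   4.1979,  -0.0025,   0.    ]), 'tcp_pos': array([ 0.138 , -0.6091,  0.2413]), 'tcp_rot': array([-0.111 ,  0.9938,  0.001 , -0.0002]), 'wrist_force': array([ 0.1838, -0.3509, -0.9078]), 'wrist_torque': array([-0.0197, -0.0546, -0.0248]), 'grip_force': 0.0, 'grip_width': 0.08530438984256676}
```

View pics/scene0.png

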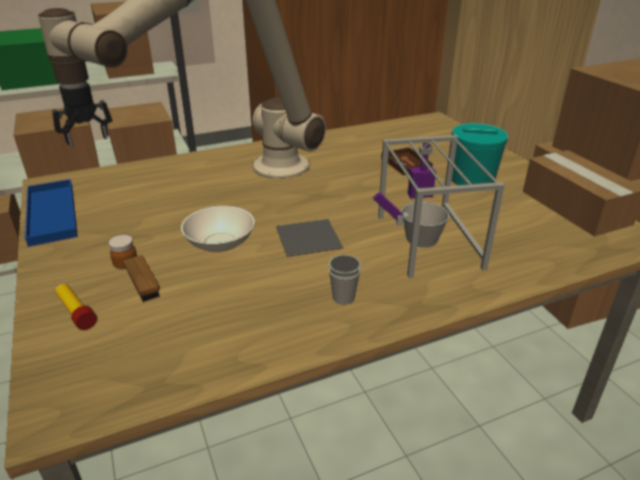

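View pics/top0.png

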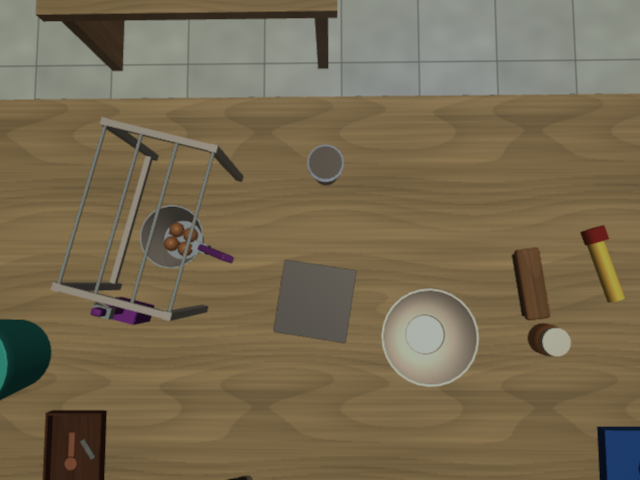

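The scene view shows the pot under the rack with its handle tip near (377,196), and the bowl at (218,230) and mat at (310,237). The top view shows the handle from (198,246) to (233,260), the bowl rim centred at (430,337), the mat at (315,301), and the rack shelf corners at (104,121), (215,149), (168,317) and (54,287).

```bash
cat > h.py <<'E'
from bench import bot
import cv2,numpy as np
np.set_printoptions(precision=4,suppress=True)
M={n:bot.camera_model(n) for n in("scene","top")}
P={n:np.array(m["camera_matrix"])@np.array(m["view"])[:3] for n,m in M.items()}
def proj(n,X):
    X=np.atleast_2d(X);q=np.c_[X,np.ones(len(X))]@P[n].T;return q[:,:2]/q[:,2:]
def tri(ps,pt):
    X=cv2.triangulatePoints(P["scene"],P["top"],np.float64(ps).reshape(2,1),np.float64(pt).reshape(2,1))[:,0];X=X[:3]/X[3]
    e=[np.linalg.norm(proj("scene",X)[0]-ps),np.linalg.norm(proj("top",X)[0]-pt)];return X,np.round(e,1)
def onz(n,p,z):
    A=P[n];H=np.c_[A[:,0],A[:,1],A[:,2]*z+A[:,3]];v=np.linalg.solve(H,[p[0],p[1],1]);return v[:2]/v[2]
def purple(img):
    h=cv2.cvtColor(img,cv2.COLOR_RGB2HSV);return cv2.inRange(h,(135,80,30),(165,255,255))
E
python3 - <<'E'
from h import *
for n in("scene","top"):
    im=cv2.imread(f"pics/{n}0.png")[:,:,::-1].copy()
    k,l,s,c=cv2.connectedComponentsWithStats(purple(im))
    for i in range(1,k):
        if s[i,4]>20: print(n,s[i],c[i],cv2.boxPoints(cv2.minAreaRect(np.argwhere(l==i)[:,::-1].astype(np.float32))).tolist())
for p in((104,121),(215,149),(168,317),(54,287)): print("rack",onz("top",p,.247))
for p in((285,260),(356,269),(347,343),(274,331)): print("mat",onz("top",p,.006))
for p in((276.5,225),(328,221),(342,246),(286,254)): print("mat s",onz("scene",p,.006))
print("bowl",onz("top",(430.5,337.5),.065),onz("scene",(218.5,228),.065))
print("cups",onz("top",(325,162),.102)); print("brush",onz("top",(532,284),.04))
a=cv2.imread("pics/scene0.png")[120:290,350:520];b=cv2.imread("pics/top0.png")[180:330,100:270]
cv2.imwrite("pics/c0.png",np.hstack([cv2.resize(a,(400,400),interpolation=2),cv2.resize(b,(400,400),interpolation=2)]))
E
```

```text
scene [409 161  26  26 410] [421.9195 175.6171] [[407.23077392578125, 169.8461456298828], [422.23077392578125, 159.8461456298828], [437.15386962890625, 182.2307586669922], [422.15386962890625, 192.2307586669922]]
scene [409 184   6  14  69] [411.3768 191.    ] [[409.0, 184.0], [414.0, 184.0], [414.0, 197.0], [409.0, 197.0]]
scene [374 192  28  27 266] [386.8609 204.9398] [[372.4641418457031, 197.67547607421875], [378.2754821777344, 191.33584594726562], [401.9132385253906, 213.00375366210938], [396.1018981933594, 219.3433837890625]]
top [198 245  35  18 231] [215.7706 253.2641] [[197.37930297851562, 249.5517120361328], [199.862060546875, 243.34481811523438], [233.31033325195312, 256.72412109375], [230.82757568359375, 262.9310302734375]]
top [135 301  19   6  34] [143.5    303.5294] [[134.70587158203125, 302.1764831542969], [135.11764526367188, 300.5294494628906], [153.23529052734375, 305.0588684082031], [152.82351684570312, 306.7059020996094]]
top [112 307  39  17 360] [128.9306 316.1306] [[111.83847045898438, 318.5923156738281], [115.23077392578125, 306.1538391113281], [150.34616088867188, 315.7307434082031], [146.953857421875, 328.1692199707031]]
top [ 91 308  15   8 103] [ 97.767  311.4757] [[91.0, 308.0], [105.0, 308.0], [105.0, 315.0], [91.0, 315.0]]
rack [0.811  0.2703]
rack [0.7591 0.072 ]
rack [0.4673 0.1476]
rack [0.5184 0.3466]
mat [ 0.5754 -0.029 ]
mat [ 0.5553 -0.1852]
mat [ 0.3951 -0.1646]
mat [ 0.4207 -0.0058]
mat s [ 0.3952 -0.1584]
mat s [ 0.4347 -0.0103]
mat s [ 0.5726 -0.0299]
mat s [ 0.5473 -0.1855]
bowl [ 0.4134 -0.3335] [ 0.4397 -0.3374]
cups [ 0.7707 -0.1189]
brush [ 0.5221 -0.5534]
```

View pics/c0.png

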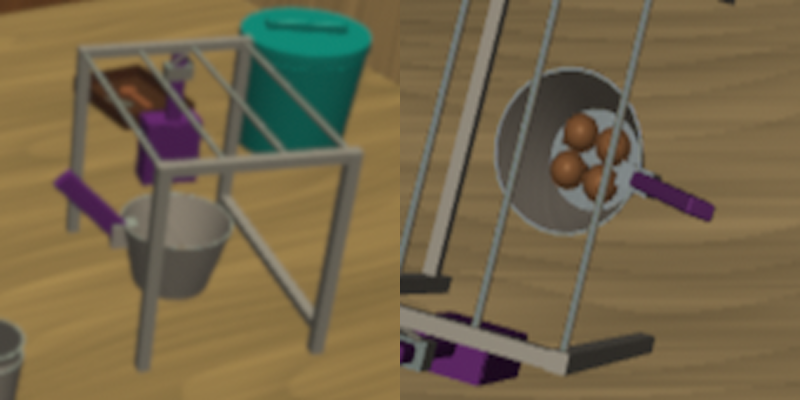

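The crop shows the pot rim centre near scene (425.6,211.4) and top (172,236). All four walnuts lie on the pot floor, and the handle comes out the front to the right of the front rod.

```bash
python3 - <<'E'
from h import *
from scipy.optimize import least_squares
tip,e=tri((375.4,194.5),(232.1,259.8)); print("tip",tip,e)
rim,e2=tri((425.6,211.4),(172,236)); print("rim",rim,e2)
cen,e3=tri((386.9,204.9),(215.8,253.3)); print("purple centroid",cen,e3)
print("bowl rim tri",tri((218.5,228),(430.5,337.5)))
d=tip-rim; print("yaw of +x deg",np.degrees(np.arctan2(-d[1],-d[0])),np.hypot(*d[:2]))
# bowl rim by white ellipse
for n,c in(("scene",(218,225)),("top",(430,337))):
    im=cv2.imread(f"pics/{n}0.png");h=cv2.cvtColor(im,cv2.COLOR_BGR2HSV)
    m=cv2.inRange(h,(0,0,110),(179,75,255)) ;k,l,s,cc=cv2.connectedComponentsWithStats(m)
    for i in range(1,k):
        if s[i,4]>600 and np.hypot(*(cc[i]-c))<40: print(n,s[i],cc[i],cv2.fitEllipse(cv2.convexHull(np.argwhere(l==i)[:,::-1].astype(np.int32))))
t=np.linspace(0,6.283,60)
def circ(c,r,z): return np.c_[c[0]+r*np.cos(t),c[1]+r*np.sin(t),np.full(60,z)]
for c in((.4134,-.3335),(.43,-.335)):
  for n in P: q=proj(n,circ(c,.1,.065));print(c,n,q.min(0),q.max(0))
E
```

```text
tip [0.5711 0.0632 0.1459] [1.2 2. ]
rim [0.6222 0.1976 0.0898] [0.7 1.1]
purple centroid [0.5837 0.0984 0.1133] [0.2 0.4]
bowl rim tri (array([ 0.4125, -0.3342,  0.0492]), array([0.8, 1.2]))
yaw of +x deg 69.15713416536676 0.14376653443720402
scene [ 181  206   74   39 2246] [217.3477 224.7974] ((217.38400268554688, 224.75216674804688), (38.47321701049805, 73.78959655761719), 83.39579772949219)
top [ 381  288   98   99 7115] [427.9351 338.9671] ((429.7092590332031, 337.1606750488281), (97.14441680908203, 99.4131851196289), 147.66197204589844)
(0.4134, -0.3335) scene [180.046  205.2012] [254.1679 243.1401]
(0.4134, -0.3335) top [381.5298 288.3913] [479.7241 387.4047]
(0.43, -0.335) scene [180.7137 207.9025] [255.4934 246.5385]
(0.43, -0.335) top [382.17   280.3153] [480.2325 379.0549]
```

>>> {"fn": "step_arm", "kwargs": {"xyz": [[0.05,0.07,0.01],[0.05,0.07,0.01],[0.05,0.07,0.01],[0.05,0.07,0.01],[0.05,0.07,0.01],[0.05,0.07,0.01],[0.05,0.07,0.01],[0.05,0.07,0.01],[0.05,0.07,0.01],[0.05,0.07,0.01],[0.05,0.07,0.01],[0.05,0.07,0.01],[0.05,0.07,0.01],[0.05,0.07,0.01],[0.05,0.07,0.01],[0.05,0.07,0.01],[0.05,0.07,0.01],[0.05,0.07,0.01],[0,0,0],[0,0,0]], "twist": [[0,0,0.035],[0,0,0.035],[0,0,0.035],[0,0,0.035],[0,0,0.035],[0,0,0.035],[0,0,0.035],[0,0,0.035],[0,0,0.035],[0,0,0.035],[0,0,0.035],[0,0,0.035],[0,0,0.035],[0,0,0.035],[0,0,0.035],[0,0,0.035],[0,0,0.035],[0,0,0.035],[0,0,0],[0,0,0]], "fingers": [1,1,1,1,1,1,1,1,1,1,1,1,1,1,1,1,1,1,1,1]}}

```text
t: 1.77
tcp_pos: [0.4987, -0.1041, 0.3137]
tcp_rot: [-0.571, 0.821, 0.0, -0.001]
wrist_force: [0.0, -0.2, -0.0]
grip_width: 0.0853
grip_force: 0.0
```

>>> {"fn": "step_arm", "kwargs": {"xyz": [[0.01,0.02,-0.03],[0.01,0.02,-0.03],[0.01,0.02,-0.03],[0.01,0.02,-0.03],[0.01,0.02,-0.03],[0.01,0.02,-0.03],[0.01,0.02,-0.03],[0.01,0.02,-0.03],[0.01,0.02,-0.03],[0.01,0.02,-0.03],[0,0,0],[0,0,0]], "twist": [[0.062,-0.024,0],[0.062,-0.024,0],[0.062,-0.024,0],[0.062,-0.024,0],[0.062,-0.024,0],[0.062,-0.024,0],[0.062,-0.024,0],[0.062,-0.024,0],[0.062,-0.024,0],[0.062,-0.024,0],[0,0,0],[0,0,0]], "fingers": [1,1,1,1,1,1,1,1,1,1,1,1]}}

```text
t: 2.77
tcp_pos: [0.5372, -0.0273, 0.1924]
tcp_rot: [-0.492, 0.714, 0.28, 0.411]
wrist_force: [0.2, -1.1, 0.1]
grip_width: 0.0855
grip_force: 0.0
```

```bash
cat >> h.py <<'E'
from scipy.spatial.transform import Rotation as R
def st():
    o=bot.get_obs();r=R.from_quat(o["tcp_rot"]).as_matrix()
    print("t",o["t"],"j",o["joints"],"p",o["tcp_pos"],"\nx,y,z cols",r.T.tolist() and np.round(r.T,3).tolist(),"w",o["grip_width"],"F",o["wrist_force"]);return o,r
E
python3 - <<'E'
from h import *
o,r=st()
a=bot.camera("scene")[120:290,330:500];b=bot.camera("top")[180:330,130:300]
cv2.imwrite("pics/c1.png",np.hstack([cv2.resize(a,(400,400),interpolation=2),cv2.resize(b,(400,400),interpolation=2)])[:,:,::-1])
for n in P: print(n,proj(n,[[.58,.0906,.119],o["tcp_pos"]]))
E
```

```text
t 2.7667 j [-0.3827  0.4113 -0.1361 -1.1021 -1.3153  0.4945] p [ 0.5372 -0.0273  0.1924] 
x,y,z cols [[-0.178, -0.472, -0.863], [-0.933, 0.359, -0.004], [0.312, 0.805, -0.505]] w 0.08551149090265447 F [ 0.2451 -1.1004  0.1386]
scene [[384.0946 202.9847]
 [338.6795 179.9842]]
top [[219.3625 255.1411]
 [274.2508 276.2119]]
```

View pics/c1.png

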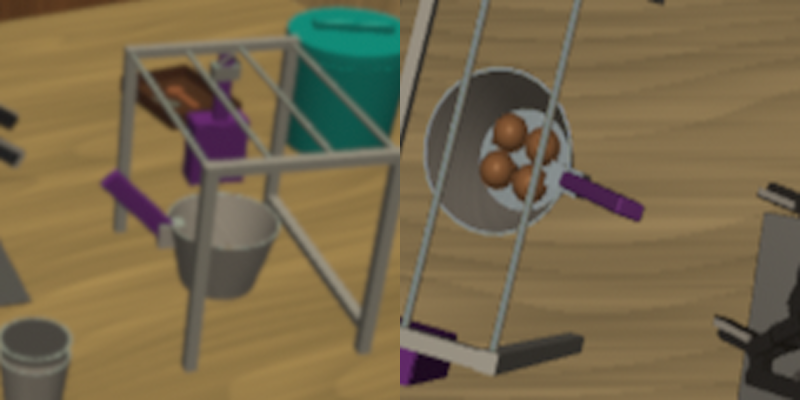

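The crops show the open fingers in line with the handle. My grip point projects onto the purple bar at scene (384,203) and top (219,255).

>>> {"fn": "step_arm", "kwargs": {"xyz": [[0.0113,0.031,-0.0193],[0.0113,0.031,-0.0193],[0.0113,0.031,-0.0193],[0.0113,0.031,-0.0193],[0.0113,0.031,-0.0193],[0.0113,0.031,-0.0193],[0.0113,0.031,-0.0193],[0.0113,0.031,-0.0193],[0.0113,0.031,-0.0193],[0.0113,0.031,-0.0193],[0,0,0],[0,0,0]], "twist": [[0,0,0],[0,0,0],[0,0,0],[0,0,0],[0,0,0],[0,0,0],[0,0,0],[0,0,0],[0,0,0],[0,0,0],[0,0,0],[0,0,0]], "fingers": [1,1,1,1,1,1,1,1,1,1,1,1]}}

```text
t: 3.87
tcp_pos: [0.5832, 0.0993, 0.1162]
tcp_rot: [-0.494, 0.712, 0.28, 0.412]
wrist_force: [-0.5, -0.4, -0.1]
grip_width: 0.0854
grip_force: 0.0
```

```bash
python3 - <<'E'
from h import *
o,r=st()
a=bot.camera("scene")[120:290,330:500];b=bot.camera("top")[180:330,130:300]
cv2.imwrite("pics/c2.png",np.hstack([cv2.resize(a,(400,400),interpolation=2),cv2.resize(b,(400,400),interpolation=2)])[:,:,::-1])
E
```

```text
t 3.8667 j [-0.1651  0.5281 -0.1722 -1.2592 -1.0964  0.5792] p [0.5832 0.0993 0.1162] 
x,y,z cols [[-0.172, -0.473, -0.864], [-0.935, 0.355, -0.008], [0.31, 0.807, -0.503]] w 0.08536097047503242 F [-0.4922 -0.4197 -0.1172]
```

View pics/c2.png

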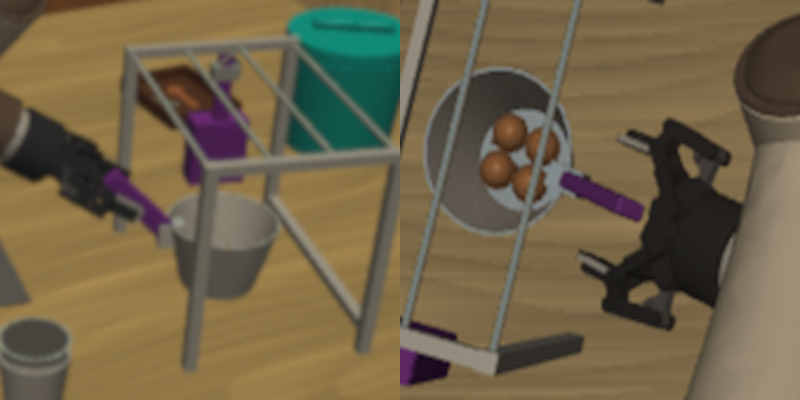

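The handle lies midway between the open fingers, with the fingertips at crop (618,135) and (582,257). Closing now.

>>> {"fn": "step_arm", "kwargs": {"xyz": [[0,0,0],[0,0,0],[0,0,0],[0,0,0],[0,0,0],[0,0,0],[0,0,0],[0,0,0],[0,0,0],[0,0,0],[0,0,0],[0,0,0]], "twist": [[0,0,0],[0,0,0],[0,0,0],[0,0,0],[0,0,0],[0,0,0],[0,0,0],[0,0,0],[0,0,0],[0,0,0],[0,0,0],[0,0,0]], "fingers": [-1,-1,-1,-1,-1,-1,-1,-1,-1,-1,-1,-1]}}

```text
t: 4.97
tcp_pos: [0.5832, 0.0984, 0.1173]
tcp_rot: [-0.494, 0.712, 0.28, 0.413]
wrist_force: [-1.1, -2.1, 3.7]
grip_width: 0.0133
grip_force: 60.2
```

>>> {"fn": "step_arm", "kwargs": {"xyz": [[0,0,0.01],[0,0,0.01],[0,0,0.01],[0,0,0.01],[0,0,0.01],[0,0,0.01],[-0.005,-0.014,0],[-0.01,-0.028,0],[-0.016,-0.042,0],[-0.016,-0.042,0],[-0.016,-0.042,0],[-0.016,-0.042,0],[0,0,0]], "twist": [[0,0,0],[0,0,0],[0,0,0],[0,0,0],[0,0,0],[0,0,0],[0,0,0],[0,0,0],[0,0,0],[0,0,0],[0,0,0],[0,0,0],[0,0,0]], "fingers": [-1,-1,-1,-1,-1,-1,-1,-1,-1,-1,-1,-1,-1]}}

```text
t: 6.05
tcp_pos: [0.5507, 0.0107, 0.1402]
tcp_rot: [-0.493, 0.714, 0.279, 0.412]
wrist_force: [0.3, -0.7, -1.7]
grip_width: 0.0134
grip_force: 59.6
```

```bash
python3 - <<'E'
from h import *
o,r=st()
a=bot.camera("scene")[120:290,290:460];b=bot.camera("top")[180:330,130:300]
cv2.imwrite("pics/c3.png",np.hstack([cv2.resize(a,(400,400),interpolation=2),cv2.resize(b,(400,400),interpolation=2)])[:,:,::-1])
E
```

```text
t 6.05 j [-0.3211  0.4864 -0.1755 -1.1643 -1.2187  0.5851] p [0.5507 0.0107 0.1402] 
x,y,z cols [[-0.174, -0.474, -0.863], [-0.933, 0.359, -0.009], [0.314, 0.804, -0.505]] w 0.013443964890111454 F [ 0.3136 -0.7336 -1.705 ]
```

View pics/c3.png

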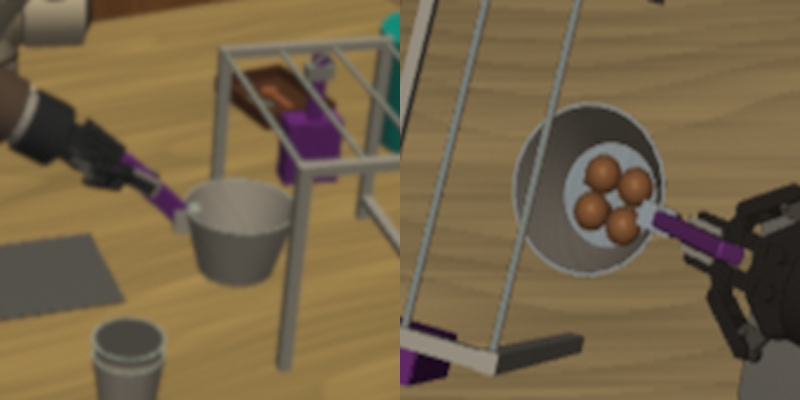

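The crop shows the upright pot clear of the table with all four walnuts still inside and the handle firmly gripped. Next I bring it fully out, then up towards the bowl.

>>> {"fn": "step_arm", "kwargs": {"xyz": [[-0.01,-0.025,0],[-0.017,-0.044,0],[-0.017,-0.044,0],[-0.017,-0.044,0],[-0.017,-0.044,0],[-0.017,-0.044,0],[-0.017,-0.044,0],[-0.017,-0.044,0],[-0.01,-0.022,0.01],[0,0,0.02],[0,0,0.03],[0,0,0.04],[0,0,0.04],[0,0,0.04],[0,0,0.04],[0,0,0.04],[0,0,0.03],[0,0,0.02],[0,0,0.01],[0,0,0]], "twist": [[0,0,0],[0,0,0],[0,0,0],[0,0,0],[0,0,0],[0,0,0],[0,0,0],[0,0,0],[0,0,0],[0,0,0],[0,0,0],[0,0,0],[0,0,0],[0,0,0],[0,0,0],[0,0,0],[0,0,0],[0,0,0],[0,0,0],[0,0,0]], "fingers": [-1,-1,-1,-1,-1,-1,-1,-1,-1,-1,-1,-1,-1,-1,-1,-1,-1,-1,-1,-1]}}

```text
t: 7.82
tcp_pos: [0.4962, -0.1271, 0.2702]
tcp_rot: [-0.494, 0.712, 0.279, 0.413]
wrist_force: [0.6, -0.1, -2.2]
grip_width: 0.0133
grip_force: 59.6
```

>>> {"fn": "step_arm", "kwargs": {"xyz": [[-0.01,-0.018,0],[-0.02,-0.035,0],[-0.02,-0.035,0],[-0.02,-0.035,0],[-0.02,-0.035,0],[-0.02,-0.035,0],[-0.02,-0.035,0],[-0.02,-0.035,0],[-0.02,-0.035,0],[-0.02,-0.035,0],[-0.02,-0.035,0],[-0.02,-0.035,0],[-0.02,-0.035,0],[-0.02,-0.035,0],[-0.02,-0.035,0],[-0.02,-0.035,0],[-0.02,-0.035,0],[-0.02,-0.035,0],[-0.02,-0.035,0],[-0.01,-0.018,0]], "twist": [[0,0,0],[0,0,0],[0,0,0],[0,0,0],[0,0,0],[0,0,0],[0,0,0],[0,0,0],[0,0,0],[0,0,0],[0,0,0],[0,0,0],[0,0,0],[0,0,0],[0,0,0],[0,0,0],[0,0,0],[0,0,0],[0,0,0],[0,0,0]], "fingers": [-1,-1,-1,-1,-1,-1,-1,-1,-1,-1,-1,-1,-1,-1,-1,-1,-1,-1,-1,-1]}}

```text
t: 9.48
tcp_pos: [0.343, -0.396, 0.2687]
tcp_rot: [-0.493, 0.713, 0.279, 0.413]
wrist_force: [-0.2, -0.1, -1.4]
grip_width: 0.0133
grip_force: 59.7
```

```bash
python3 -c "
from h import *
st()"
```

```text
t 9.4833 j [-1.0264  0.5487  0.2688 -0.8279 -1.9473  0.6216] p [ 0.343  -0.396   0.2687] 
x,y,z cols [[-0.172, -0.473, -0.864], [-0.934, 0.357, -0.009], [0.313, 0.806, -0.503]] w 0.013330571100410547 F [-0.2312 -0.0522 -1.3811]
```

>>> {"fn": "step_arm", "kwargs": {"xyz": [[0,-0.005,0],[0,-0.005,0],[0,-0.005,0],[0,-0.005,0],[0,-0.005,0],[0,-0.005,0],[0,-0.005,0],[0,-0.005,0],[0,-0.005,0],[0,0,0],[0,0,0],[0,0,0]], "twist": [[-0.031,0.012,0],[-0.031,0.012,0],[-0.031,0.012,0],[-0.031,0.012,0],[-0.031,0.012,0],[-0.031,0.012,0],[-0.031,0.012,0],[-0.031,0.012,0],[-0.031,0.012,0],[-0.031,0.012,0],[0,0,0],[0,0,0]], "fingers": [-1,-1,-1,-1,-1,-1,-1,-1,-1,-1,-1,-1]}}

```text
t: 10.48
tcp_pos: [0.3444, -0.4112, 0.2696]
tcp_rot: [-0.551, 0.793, 0.145, 0.214]
wrist_force: [-0.3, 0.1, -1.2]
grip_width: 0.0132
grip_force: 59.5
```

```bash
python3 -c "
from h import *
st()"
```

```text
t 10.4833 j [-0.8444  0.3777  0.1414 -0.4609 -1.5909  0.5384] p [ 0.3444 -0.4112  0.2696] 
x,y,z cols [[-0.301, -0.812, -0.5], [-0.936, 0.351, -0.006], [0.18, 0.467, -0.866]] w 0.013175667463623386 F [-0.3462  0.0584 -1.2339]
```

I got the pitch sign wrong: the pot leaned 30° the other way, still well short of spilling. Correcting it with the opposite turn.

>>> {"fn": "step_arm", "kwargs": {"xyz": [[0,0,0],[0,0,0],[0,0,0],[0,0,0],[0,0,0],[0,0,0],[0,0,0],[0,0,0],[0,0,0],[0,0,0],[0,0,0],[0,0,0],[0,0,0],[0,0,0],[0,0,0],[0,0,0],[0,0,0]], "twist": [[0.042,-0.016,0],[0.042,-0.016,0],[0.042,-0.016,0],[0.042,-0.016,0],[0.042,-0.016,0],[0.042,-0.016,0],[0.042,-0.016,0],[0.042,-0.016,0],[0.042,-0.016,0],[0.042,-0.016,0],[0.042,-0.016,0],[0.042,-0.016,0],[0.042,-0.016,0],[0.042,-0.016,0],[0.042,-0.016,0],[0,0,0],[0,0,0]], "fingers": [-1,-1,-1,-1,-1,-1,-1,-1,-1,-1,-1,-1,-1,-1,-1,-1,-1]}}

```text
t: 11.9
tcp_pos: [0.3435, -0.413, 0.2675]
tcp_rot: [-0.399, 0.579, 0.401, 0.587]
wrist_force: [-0.4, 0.2, -1.5]
grip_width: 0.0131
grip_force: 59.8
```

```bash
python3 - <<'E'
from h import *
st()
a=bot.camera("scene")[60:290,110:340];b=bot.camera("top")[220:450,300:530]
cv2.imwrite("pics/c4.png",np.hstack([cv2.resize(a,(400,400),interpolation=2),cv2.resize(b,(400,400),interpolation=2)])[:,:,::-1])
E
```

```text
t 11.9 j [-1.1525  0.7645  0.3581 -1.2075 -2.2826  0.5428] p [ 0.3435 -0.413   0.2675] 
x,y,z cols [[0.008, 0.009, -1.0], [-0.933, 0.36, -0.005], [0.36, 0.933, 0.011]] w 0.013059475296044584 F [-0.3567  0.1508 -1.5173]
```

View pics/c4.png

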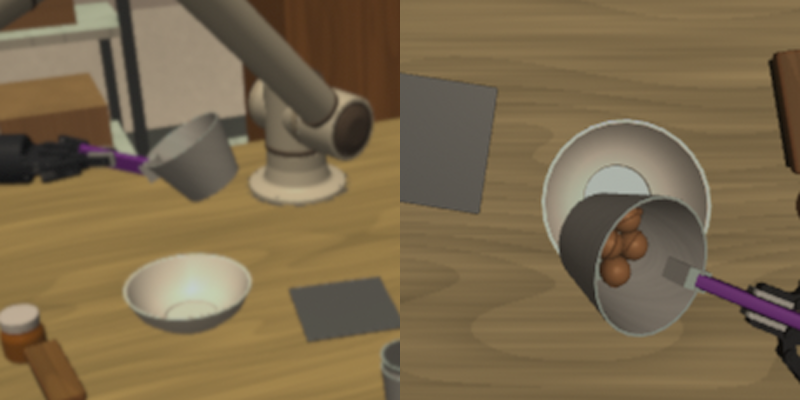

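The crop shows the tool horizontal, with the pot leaning back toward its handle over the bowl's robot side and all four walnuts inside. Now I lower it and begin the roll.

>>> {"fn": "step_arm", "kwargs": {"xyz": [[0,0,-0.02],[0,0,-0.02],[0,0,-0.02],[0,0,-0.02],[0,0,-0.02],[0,0,-0.02],[0,0,-0.02],[0,0,-0.02],[0,0,-0.02],[0,0,-0.02],[0,0,0],[0,0,0]], "twist": [[0.02,0.052,0],[0.02,0.052,0],[0.02,0.052,0],[0.02,0.052,0],[0.02,0.052,0],[0.02,0.052,0],[0.02,0.052,0],[0.02,0.052,0],[0.02,0.052,0],[0.02,0.052,0],[0,0,0],[0,0,0]], "fingers": [-1,-1,-1,-1,-1,-1,-1,-1,-1,-1,-1,-1]}}

```text
t: 13.0
tcp_pos: [0.3444, -0.412, 0.1898]
tcp_rot: [-0.116, 0.696, 0.608, 0.364]
wrist_force: [0.6, -0.4, -1.3]
grip_width: 0.0133
grip_force: 59.8
```

```bash
python3 -c "
from h import *
st()"
```

```text
t 13.0 j [-1.1348  0.8616  0.3219 -1.121  -2.2069 -0.1773] p [ 0.3444 -0.412   0.1898] 
x,y,z cols [[-0.707, 0.281, -0.648], [-0.605, 0.233, 0.761], [0.365, 0.931, 0.005]] w 0.01334668006795143 F [ 0.5589 -0.3767 -1.3017]
```

>>> {"fn": "step_arm", "kwargs": {"xyz": [[0,0,0],[0,0,0],[0,0,0],[0,0,0],[0,0,0],[0,0,0],[0,0,0],[0,0,0],[0,0,0],[0,0,0],[0,0,0],[0,0,0],[0,0,0],[0,0,0],[0,0,0],[0,0,0],[0,0,0],[0,0,0],[0,0,0],[0,0,0]], "twist": [[0.01,0.026,0],[0.01,0.026,0],[0.01,0.026,0],[0.01,0.026,0],[0.01,0.026,0],[0.01,0.026,0],[0.01,0.026,0],[0.01,0.026,0],[0.01,0.026,0],[0.01,0.026,0],[0.01,0.026,0],[0.01,0.026,0],[0.01,0.026,0],[0.01,0.026,0],[0.01,0.026,0],[0.01,0.026,0],[0.01,0.026,0],[0.01,0.026,0],[0.01,0.026,0],[0.01,0.026,0]], "fingers": [-1,-1,-1,-1,-1,-1,-1,-1,-1,-1,-1,-1,-1,-1,-1,-1,-1,-1,-1,-1]}}

```text
t: 14.67
tcp_pos: [0.3443, -0.4122, 0.1905]
tcp_rot: [0.192, 0.682, 0.702, 0.073]
wrist_force: [-0.5, 0.4, -1.5]
grip_width: 0.0133
grip_force: 59.8
```

>>> {"fn": "step_arm", "kwargs": {"xyz": [[0,0,0],[0,0,0],[0,0,0],[0,0,0],[0,0,0],[0,0,0],[0,0,0],[0,0,0],[0,0,0],[0,0,0],[0,0,0],[0,0,0],[0,0,0],[0,0,0],[0,0,0],[0,0,0],[0,0,0],[0,0,0]], "twist": [[0.01,0.026,0],[0.01,0.026,0],[0.01,0.026,0],[0.01,0.026,0],[0.01,0.026,0],[0.01,0.026,0],[0.01,0.026,0],[0.01,0.026,0],[0.01,0.026,0],[0.01,0.026,0],[0.01,0.026,0],[0,0,0],[0,0,0],[0,0,0],[0,0,0],[0,0,0],[0,0,0],[0,0,0]], "fingers": [-1,-1,-1,-1,-1,-1,-1,-1,-1,-1,-1,-1,-1,-1,-1,-1,-1,-1]}}

```text
t: 16.17
tcp_pos: [0.3441, -0.4119, 0.1891]
tcp_rot: [0.349, 0.617, 0.698, -0.098]
wrist_force: [0.4, -0.4, -0.7]
grip_width: 0.0134
grip_force: 59.8
```

```bash
python3 - <<'E'
from h import *
st()
a=bot.camera("scene")[60:290,110:340];b=bot.camera("top")[220:450,300:530]
cv2.imwrite("pics/c5.png",np.hstack([cv2.resize(a,(400,400),interpolation=2),cv2.resize(b,(400,400),interpolation=2)])[:,:,::-1])
E
```

```text
t 16.1667 j [-1.134   0.8579  0.3196 -1.1131 -2.1987 -1.5336] p [ 0.3441 -0.4119  0.1891] 
x,y,z cols [[-0.737, 0.294, 0.609], [0.568, -0.219, 0.793], [0.367, 0.93, -0.006]] w 0.013361462956726645 F [ 0.4059 -0.4035 -0.6597]
```

View pics/c5.png

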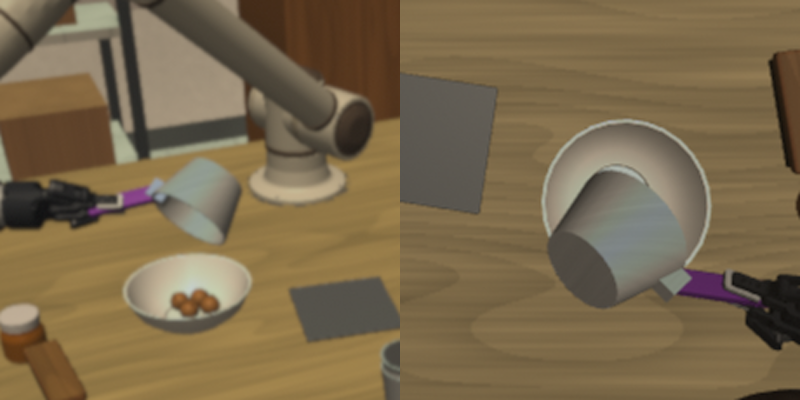

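The crop shows all four walnuts in the bowl around (195,302) and the pot empty. Rising and reversing the turn.

>>> {"fn": "step_arm", "kwargs": {"xyz": [[0,0,0.02],[0,0,0.03],[0,0,0.03],[0,0,0.03],[0,0,0.03],[0,0,0.03],[0,0,0.03],[0,0,0.02],[0,0,0],[0,0,0],[0,0,0],[0,0,0],[0,0,0],[0,0,0],[0,0,0],[0,0,0],[0,0,0],[0,0,0],[0,0,0],[0,0,0]], "twist": [[-0.0255,-0.066,0],[-0.0255,-0.066,0],[-0.0255,-0.066,0],[-0.0255,-0.066,0],[-0.0255,-0.066,0],[-0.0255,-0.066,0],[-0.0255,-0.066,0],[-0.0255,-0.066,0],[-0.0255,-0.066,0],[-0.0255,-0.066,0],[-0.0255,-0.066,0],[-0.0255,-0.066,0],[-0.0255,-0.066,0],[-0.0255,-0.066,0],[-0.0255,-0.066,0],[-0.0255,-0.066,0],[-0.0255,-0.066,0],[-0.0255,-0.066,0],[-0.0255,-0.066,0],[-0.0255,-0.066,0]], "fingers": [-1,-1,-1,-1,-1,-1,-1,-1,-1,-1,-1,-1,-1,-1,-1,-1,-1,-1,-1,-1]}}

```text
t: 17.93
tcp_pos: [0.344, -0.4119, 0.2771]
tcp_rot: [-0.399, 0.58, 0.401, 0.587]
wrist_force: [0.4, -0.3, -1.4]
grip_width: 0.0133
grip_force: 59.8
```

>>> {"fn": "step_arm", "kwargs": {"xyz": [[0,0,0],[0,0,0],[0,0,0],[0,0,0],[0,0,0],[0,0,0],[0,0,0],[0,0,0],[0,0,0],[0,0,0],[0,0,0],[0,0,0]], "twist": [[-0.031,0.012,0],[-0.031,0.012,0],[-0.031,0.012,0],[-0.031,0.012,0],[-0.031,0.012,0],[-0.031,0.012,0],[-0.031,0.012,0],[-0.031,0.012,0],[-0.031,0.012,0],[-0.031,0.012,0],[0,0,0],[0,0,0]], "fingers": [-1,-1,-1,-1,-1,-1,-1,-1,-1,-1,-1,-1]}}

```text
t: 18.93
tcp_pos: [0.3443, -0.4114, 0.2778]
tcp_rot: [-0.488, 0.712, 0.286, 0.416]
wrist_force: [-0.1, -0.7, -1.6]
grip_width: 0.0137
grip_force: 59.7
```

```bash
python3 -c "
from h import *
o,r=st()
z=r[:,2];y=r[:,1];print('elev',np.degrees(np.arcsin(z[2])),'roll',np.degrees(np.arcsin(y[2])),'az',np.degrees(np.arctan2(z[1],z[0])))"
```

```text
t 18.9333 j [-1.0411  0.569   0.3239 -0.8433 -1.9907  0.5879] p [ 0.3443 -0.4114  0.2778] 
x,y,z cols [[-0.178, -0.457, -0.872], [-0.932, 0.361, 0.001], [0.314, 0.813, -0.49]] w 0.013736086800863155 F [-0.149  -0.661  -1.5509]
elev -29.350704033810253 roll 0.0799022276642462 az 68.87139139635117
```

>>> {"fn": "step_arm", "kwargs": {"xyz": [[0.0145,0.03,0],[0.0145,0.03,0],[0.0145,0.03,0],[0.0145,0.03,0],[0.0145,0.03,0],[0.0145,0.03,0],[0.0145,0.03,0],[0.0145,0.03,0],[0.0145,0.03,0],[0.0145,0.03,0],[0.0145,0.03,0],[0.0145,0.03,0],[0.0145,0.03,0],[0.0145,0.03,0],[0.0145,0.03,0],[0.0145,0.03,0],[0.0145,0.03,0],[0.0145,0.03,0],[0,0,0],[0,0,0]], "twist": [[-0.009,0.003,0],[0,0,0],[0,0,0],[0,0,0],[0,0,0],[0,0,0],[0,0,0],[0,0,0],[0,0,0],[0,0,0],[0,0,0],[0,0,0],[0,0,0],[0,0,0],[0,0,0],[0,0,0],[0,0,0],[0,0,0],[0,0,0],[0,0,0]], "fingers": [-1,-1,-1,-1,-1,-1,-1,-1,-1,-1,-1,-1,-1,-1,-1,-1,-1,-1,-1,-1]}}

```text
t: 20.6
tcp_pos: [0.4487, -0.1951, 0.2772]
tcp_rot: [-0.49, 0.716, 0.282, 0.41]
wrist_force: [0.1, -0.9, -1.6]
grip_width: 0.0132
grip_force: 59.7
```

>>> {"fn": "step_arm", "kwargs": {"xyz": [[0,0,-0.02],[0,0,-0.03],[0,0,-0.03],[0,0,-0.03],[0,0,-0.03],[0,0,-0.03],[0,0,-0.03],[0,0,-0.03],[0,0,-0.03],[0,0,-0.02],[0,0,-0.01],[0,0,0],[0,0,0]], "twist": [[0,0,0],[0,0,0],[0,0,0],[0,0,0],[0,0,0],[0,0,0],[0,0,0],[0,0,0],[0,0,0],[0,0,0],[0,0,0],[0,0,0],[0,0,0]], "fingers": [-1,-1,-1,-1,-1,-1,-1,-1,-1,-1,-1,-1,-1]}}

```text
t: 21.68
tcp_pos: [0.4487, -0.196, 0.1612]
tcp_rot: [-0.49, 0.716, 0.282, 0.411]
wrist_force: [0.5, -0.9, -2.0]
grip_width: 0.0135
grip_force: 59.7
```

```bash
python3 - <<'E'
from h import *
o,r=st()
T=o["tcp_pos"];c=T[:2]+[.038,.0986];zf=T[2]-.1173
t=np.linspace(0,6.28,50)
I={n:bot.camera(n).copy() for n in P}
for n in P:
    I[n]=cv2.resize(I[n],None,fx=3,fy=3,interpolation=2)
    for R0,dz in((.066,.085),(.045,0)):
        q=proj(n,np.c_[c[0]+R0*np.cos(t),c[1]+R0*np.sin(t),np.full(50,zf+dz)])*3+1
        cv2.polylines(I[n],[q.astype(np.int32)],True,(0,255,0),1)
a=I["scene"][450:810,690:1110];b=I["top"][630:1080,750:1150]
cv2.imwrite("pics/c6.png",np.hstack([cv2.resize(a,(400,343)),cv2.resize(b,(400,450))[:343]])[:,:,::-1])
E
```

```text
t 21.6833 j [-0.7054  0.5133 -0.0911 -0.9556 -1.5187  0.6779] p [ 0.4487 -0.196   0.1612] 
x,y,z cols [[-0.183, -0.469, -0.864], [-0.932, 0.362, 0.001], [0.312, 0.806, -0.504]] w 0.013544429908343354 F [ 0.4758 -0.8649 -2.0262]
```

View pics/c6.png

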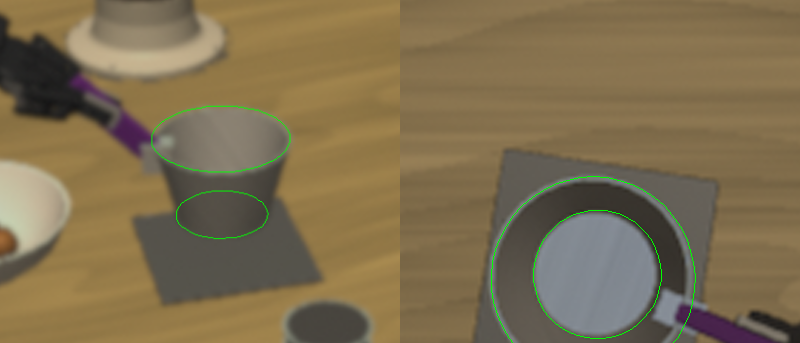

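The drawn model circles match the pot's rim and foot in both views to a few mm. It is upright, empty, and centred over the tile.

>>> {"fn": "step_arm", "kwargs": {"xyz": [[0,0,-0.01],[0,0,-0.01],[0,0,-0.01],[0,0,-0.01],[0,0,-0.01],[0,0,-0.01],[0,0,-0.008],[0,0,-0.006],[0,0,-0.005],[0,0,-0.004],[0,0,-0.003],[0,0,0],[0,0,0]], "twist": [[0,0,0],[0,0,0],[0,0,0],[0,0,0],[0,0,0],[0,0,0],[0,0,0],[0,0,0],[0,0,0],[0,0,0],[0,0,0],[0,0,0],[0,0,0]], "fingers": [-1,-1,-1,-1,-1,-1,-1,-1,-1,-1,-1,-1,-1]}}

```text
t: 22.87
tcp_pos: [0.4485, -0.1959, 0.1268]
tcp_rot: [-0.489, 0.716, 0.282, 0.411]
wrist_force: [1.2, -0.8, -1.7]
grip_width: 0.0135
grip_force: 59.7
```

>>> {"fn": "step_arm", "kwargs": {"xyz": [[0,0,-0.0025],[0,0,0],[0,0,-0.0025],[0,0,0],[0,0,0]], "twist": [[0,0,0],[0,0,0],[0,0,0],[0,0,0],[0,0,0]], "fingers": [-1,-1,-1,-1,-1]}}

```text
t: 23.28
tcp_pos: [0.4485, -0.1959, 0.1247]
tcp_rot: [-0.489, 0.716, 0.282, 0.411]
wrist_force: [0.0, 0.1, -0.8]
grip_width: 0.0136
grip_force: 59.7
```

>>> {"fn": "step_arm", "kwargs": {"xyz": [[0,0,-0.0025],[0,0,0],[0,0,0]], "twist": [[0,0,0],[0,0,0],[0,0,0]], "fingers": [-1,-1,-1]}}

```text
t: 23.53
tcp_pos: [0.4486, -0.1959, 0.1239]
tcp_rot: [-0.489, 0.716, 0.282, 0.411]
wrist_force: [0.7, -0.2, 0.6]
grip_width: 0.0134
grip_force: 59.9
```

>>> {"fn": "step_arm", "kwargs": {"xyz": [[0,0,-0.0025],[0,0,0],[0,0,0]], "twist": [[0,0,0],[0,0,0],[0,0,0]], "fingers": [-1,-1,-1]}}

```text
t: 23.78
tcp_pos: [0.4484, -0.1961, 0.1234]
tcp_rot: [-0.49, 0.715, 0.282, 0.411]
wrist_force: [-1.7, -2.1, 4.1]
grip_width: 0.0133
grip_force: 60.5
```

>>> {"fn": "step_arm", "kwargs": {"xyz": [[0,0,0],[0,0,0],[0,0,0],[0,0,0],[0,0,0],[0,0,0],[0,0,0],[0,0,0],[0,0,0],[0,0,0],[0,0,0],[0,0,0]], "twist": [[0,0,0],[0,0,0],[0,0,0],[0,0,0],[0,0,0],[0,0,0],[0,0,0],[0,0,0],[0,0,0],[0,0,0],[0,0,0],[0,0,0]], "fingers": [-0.7,-0.6,-0.5,-0.4,-0.2,0,0.3,0.6,1,1,1,1]}}

```text
t: 24.78
tcp_pos: [0.4485, -0.1959, 0.1227]
tcp_rot: [-0.489, 0.716, 0.282, 0.411]
wrist_force: [0.2, 0.2, 0.2]
grip_width: 0.0854
grip_force: 0.0
```

>>> {"fn": "step_arm", "kwargs": {"xyz": [[-0.004,-0.01,0.006],[-0.008,-0.02,0.013],[-0.012,-0.03,0.019],[-0.012,-0.03,0.019],[-0.012,-0.03,0.019],[-0.012,-0.03,0.019],[-0.012,-0.03,0.019],[-0.012,-0.03,0.019],[-0.012,-0.03,0.019],[-0.012,-0.03,0.019],[-0.012,-0.03,0.019],[-0.012,-0.03,0.019],[0,0,0.03],[0,0,0.03],[0,0,0.03],[0,0,0],[0,0,0]], "twist": [[0,0,0],[0,0,0],[0,0,0],[0,0,0],[0,0,0],[0,0,0],[0,0,0],[0,0,0],[0,0,0],[0,0,0],[0,0,0],[0,0,0],[0,0,0],[0,0,0],[0,0,0],[0,0,0],[0,0,0]], "fingers": [1,1,1,1,1,1,1,1,1,1,1,1,1,1,1,1,1]}}

```text
t: 26.2
tcp_pos: [0.3959, -0.3277, 0.2436]
tcp_rot: [-0.49, 0.716, 0.281, 0.411]
wrist_force: [-0.0, 0.6, 0.3]
grip_width: 0.0856
grip_force: 0.0
```

```bash
python3 - <<'E'
from h import *
st()
a=bot.camera("scene")[130:300,160:380];b=bot.camera("top")[230:400,260:480]
cv2.imwrite("pics/c7.png",np.hstack([cv2.resize(a,(400,309),interpolation=2),cv2.resize(b,(400,309),interpolation=2)])[:,:,::-1])
E
```

```text
t 26.2 j [-0.9062  0.5141  0.1499 -0.8681 -1.8048  0.5998] p [ 0.3959 -0.3277  0.2436] 
x,y,z cols [[-0.182, -0.471, -0.863], [-0.932, 0.362, -0.001], [0.313, 0.805, -0.505]] w 0.0855735644908011 F [-0.0226  0.634   0.2902]
```

View pics/c7.png

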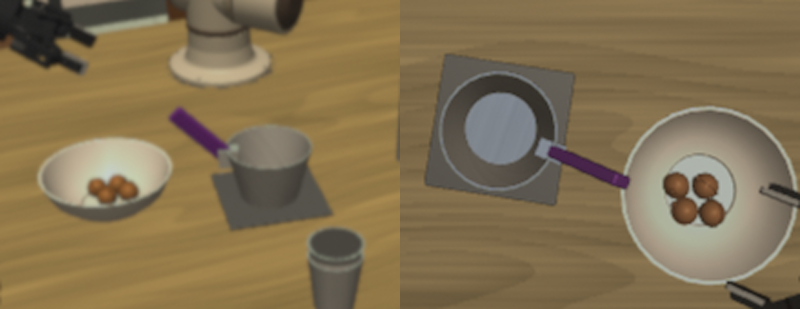

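The picture shows the empty pot upright and centred on the tile, near (500,128) in the top crop. Four walnuts are in the unmoved bowl near (695,198), and the gripper is clear.

```bash
python3 -c "
from bench import bot
print(bot.hand_in())"
```

```text
the job is handed in; nothing more can be done
None
```

The job is handed in: the last pictures show all four walnuts in the unmoved bowl and the empty dipper released upright on the grey tile, at 26 s of the 67 s allowed; the hand-in gave no verdict.

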